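# Turn a culture dish lid-down over the edge of a tray

## Robot

A 6-joint arm with a two-finger parallel gripper is mounted at the origin on a cart in front of the work surface, level with it; the furniture and walls round the work are solid. World frame = base frame: x ahead of the robot, y to its left, z up, the work surface at z = 0. Lengths are in m, angles in degrees, forces in N, time in s.
With the tool pointing down it reaches from about 0.4 to 0.825 m from the base axis. Payload 7 kg.
Tool frame: the origin (TCP) lies between the finger pads; the fingertips stand 19 mm ahead of it and the grasp point (between the pads) is the TCP (r.finger_overhang is the distance from the TCP to the fingertips, in m); z points along the fingers, y is the direction in which the jaws open and shut (so a half turn about z gives the same grasp; the last joint's range is limited). The gripper opens to 88 mm and grips with 3 to 60 N. Pads are 19 mm wide; open, the fingers measure 130 mm over their backs; the gripper's body (78 mm by 193 mm) begins 47 mm behind the grasp point.
Start: joints at [-53.852, 20.546, 0.682, 0, -70.136, -16.507], TCP at [0.227, -0.636, 0.246] pointing down, gripper open.
Joint ranges: [-176.03, 176.03], [-82.01, 121.73], [-58.28, 71.71], [-173.87, 95.51], [-174.79, -0.11], [-173.66, 173.66]. Speed limits (degrees/s): [136.94, 136.94, 172.46, 180, 180, 180].

## Interface

Orientations are given as [roll, pitch, yaw] about the fixed x, y, z axes, in that order (R = Rz(yaw) Ry(pitch) Rx(roll)).
In Python, from plant import r, optics gives the robot as it stands. The module is installed in compiled form; this text tells all that it offers.
- The arm moves only by the tool step_arm, never from a script. Its argument "increments" is a list of rows, each an object of numbers: "tx", "ty", "tz": the shift along the world's x, y, z in mm; "ax", "ay", "az": the turn, a rotation vector about the world's x, y, z in degrees; "claw": the gripper command: -1 is shut, 1 is fully open, values between are in proportion. In form: [{"tx": .., "ty": .., "tz": .., "ax": .., "ay": .., "az": .., "claw": ..}, ...]. A call has 1 to 12 rows; each row shifts and turns the commanded pose from where the row before left it; what a row does not reach is not made up. A row lasts 1/10 s, in which the tool goes at most 50 mm and 8.59 degrees, less where a joint would pass 70% of its speed; a pose out of reach is approached as far as the arm can. A call with a gripper value outside its range is refused whole. The fingers move at their own pace and stop on an object; "newtons" is the grip in N (left out, the last holds). Time passes only in rows, so rows that do not move let the fingers close. It gives the time, the measured TCP pose, the force and the opening at its end, in the units of the state.
- r.get_state(): the state, without advancing time (a new reading comes with each control period).
- optics.capture(name): name is "scene" or "side" or "wrist"; returns a dict with "image" (480x640x3 uint8, blue, green, red), "depth" (480x640 float32, m along the optical axis (not along the pixel's ray), 0 where there is no reading), "fx", "fy", "cx", "cy" (pixels), "R" (3x3) and "t" (3): a world point X has camera coordinates R X + t. Camera axes: x right, y down, z forward; pixel columns grow to the right and rows downward; lengths in m; the calibration is good to about 2 mm. A picture is of the moment at which its call begins.
- r.close_job(): hands the job in, once; it reports no verdict.
The state is a dict: "time_s": time; "joints": joint angles; "qd": joint speeds; "joint_torque": joint torques, N m; "tcp_pos": TCP position; "eef_rot": TCP orientation; "contact_force": force on the tool from outside, world axes, zero at the start; "moment": the same for the moment, N m; "gripper_width": finger opening in m.
Only numpy, scipy, OpenCV 4.12 (cv2) and the standard library are available. Lean on these libraries where they do the work, as an engineer would, in place of code of your own. Each camera call takes 0.05 s, during which the arm holds its last target. There are 200 camera calls.

## Task

Turn the culture dish that lies on the bench lid-down onto the metal tray, without gripping or lifting it: with the fingertips push it against the tray's front edge, tip it up on its rim and over, so that it lands upside down on the tray. Then push it back along the tray until it touches the rail at the back, and leave the dish that is already on the tray and the other things where they are.

Things in the scene. Friction and masses are not known exactly. Their poses are not given: they have to be found in the camera images.
- dish_center (a point): Centre (half-way up) of the clear round dish with pink content, lying lid-up before the tray: 60 mm across, 14 mm thick, 28 to 56 g, rigid, lid fixed. The lowest 4 mm are 56 mm across. Not slippery: a fingertip pressing the near rim to the tray with 5 N and moving up raises it by friction, the far rim staying at the tray's edge. z axis: up through the lid at first, down when turned over.
- tray: Fixed flat aluminium tray on the bench, 110 mm deep (x) by 220 mm wide (y), its top 10 mm above the bench. Origin at the centre of its underside, on the bench; x points from the front edge (nearest the robot) to the back rail, z up. The rail runs along the whole back edge: 8 mm thick, its top 24 mm above the bench. The work dish starts before the +y half of the front edge; the +y half of the tray is empty.
- tray_front_edge (a point): Middle of the tray's front edge, on top (10 mm above the bench), 55 mm from the tray's origin in -x; axes as the tray's.
- tray_rail_face (a point): Middle of the rail's front face, at its foot on the tray's top (10 mm above the bench), 47 mm from the tray's origin in +x; axes as the tray's.
- turned_dish_center (a point): Centre of a like dish, 58 mm across and 14 mm thick, that already lies lid-down on the -y half of the tray and must stay there.
- oil_bottle: Small brown bottle with a black cap, loose, 30 mm across and 62 mm high, standing on the bench to the right; origin at the centre of its underside. A bystander.
- marker: Marker pen, loose, 140 mm long and 18 mm thick, lying on the bench at the right; origin at the centre of its underside. A bystander.
Things that resemble listed ones, but are neither listed nor needed, are in the scene too. Of the things that look like the tray, the largest one is meant. Leave any yellow look-alike of the part that bears dish_center alone.

How it is judged:
By the outcome, as a careful person would: the job done as asked, in the order asked, and still so for the second after the job is handed in, with the robot touching nothing.
It also fails if it takes over 72 s, if anything falls off the work surface, if the arm or the gripper's body presses on something with over 40 N, if the wrist force passes 120 N, or if a joint passes its speed limit or range.

## Working session

There is one attempt and no reset: what is moved stays moved. The work goes in short steps, Python scripts to look and compute and a tool call to move; the robot and the scene stay as the last step left them, time stands still between calls to the robot, and variables do not carry over. Pictures are saved under pics/ and viewed, about 8 in all and at most 12, crops included, and the job is handed in when it is done.

Besides the shell and the picture viewer there is one more tool, called as name(argument=value, ...), one argument or row to a line, values as JSON. step_arm: Moves the arm, as the interface text tells. Its arguments: {"type":"object","properties":{"increments":{"type":"array","items":{"type":"object","properties":{"tx":{"type":"number"},"ty":{"type":"number"},"tz":{"type":"number"},"ax":{"type":"number"},"ay":{"type":"number"},"az":{"type":"number"},"claw":{"type":"number"}}}},"newtons":{"type":"number"}},"required":["increments"]}

```bash
mkdir -p pics
cat > h.py <<'E'
import numpy as np, cv2
from plant import r, optics
def cap(n):
    return optics.capture(n)
def ray(c,u,v,z):
    R=np.array(c["R"]);t=np.array(c["t"]).ravel();o=-R.T@t
    d=R.T@np.array([(u-c["cx"])/c["fx"],(v-c["cy"])/c["fy"],1.])
    return o+d*(z-o[2])/d[2]
def proj(c,X):
    p=np.array(c["R"])@np.array(X)+np.array(c["t"]).ravel()
    return p[0]/p[2]*c["fx"]+c["cx"],p[1]/p[2]*c["fy"]+c["cy"]
def cloud(c):
    z=c["depth"];v,u=np.mgrid[:480,:640]
    P=np.stack([(u-c["cx"])/c["fx"]*z,(v-c["cy"])/c["fy"]*z,z],-1)-np.array(c["t"]).ravel()
    return P@np.array(c["R"])
E
python3 - <<'E'
from h import *
print(r.get_state())
for n in("scene","side"):
    c=cap(n);cv2.imwrite(f"pics/{n}0.png",c["image"]);R=np.array(c["R"]);print(n,-R.T@np.array(c["t"]).ravel(),R[2],c["fx"])
E
```

```text
{'time_s': 0.0, 'joints': array([-5.38521559e+01,  2.05922995e+01,  6.33208423e-01, -2.23070486e-02,
       -7.01331207e+01, -1.65065102e+01]), 'qd': array([-0.07429301,  0.18253874, -0.04714011,  0.10175508,  0.00821597,
        0.00487284]), 'joint_torque': array([ 1.08488846e-04, -5.82706475e+01,  2.93060589e+01,  6.99741259e+00,
        6.76023628e-03, -2.32443081e-04]), 'tcp_pos': array([ 0.22672329, -0.63530352,  0.24460171]), 'eef_rot': array([ 1.79905630e+02, -6.09689174e-03, -1.60366259e+02]), 'contact_force': array([ 0.26864949, -0.27701509,  1.34287749]), 'moment': array([-0.01811731, -0.00133916,  0.00432473]), 'gripper_width': 0.08793889242754754}
scene [ 0.2239115  -0.60474681  0.48454798] [ 0.42917239  0.76471161 -0.4806529 ] 467.19378939781257
side [1.24751151 0.24691093 0.8176088 ] [-0.64670706 -0.20417127 -0.73490412] 469.09979461611687
```

View pics/scene0.png

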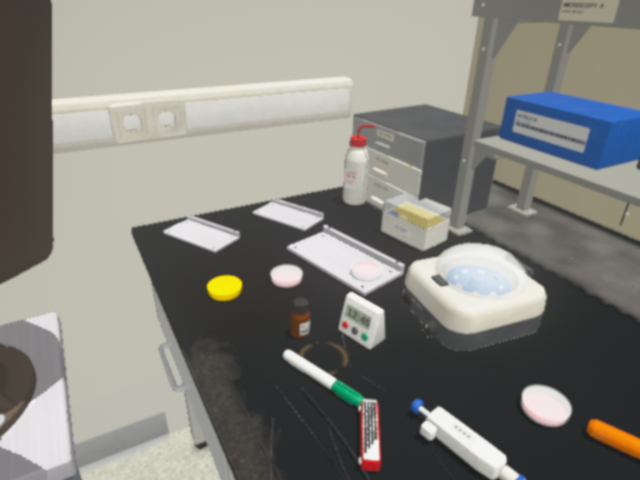

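View pics/side0.png

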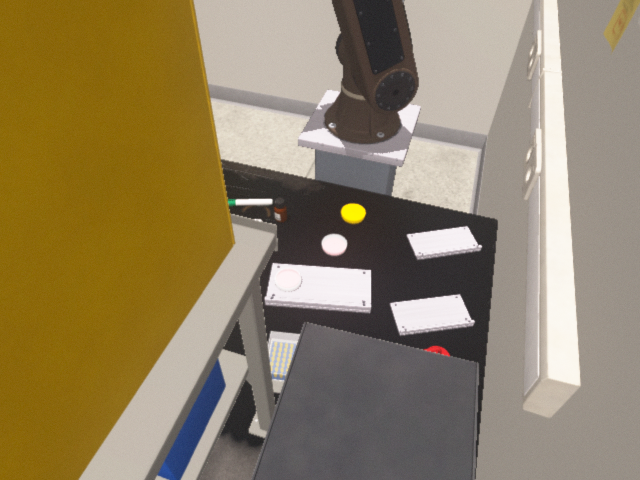

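The scene view shows the work dish at (286,275) in front of the largest tray at (345,258). The turned dish on it is at (367,270), the yellow look-alike at (225,288) and a stray pink dish at (545,405). Two smaller trays are at (200,233) and (288,214). In the side view the dish is at (334,245) and the tray at (320,288). The pink dish in front of the tray's +y half fits the description. I'll measure it and confirm with a crop.

Run:
```python
from h import *
c=cap("side");im=c["image"]
hsv=cv2.cvtColor(im,cv2.COLOR_BGR2HSV)
m=(hsv[...,2]>110).astype(np.uint8)
m[:170]=0;m[330:]=0
n,l,s,ce=cv2.connectedComponentsWithStats(m)
out=cv2.resize(im[190:330,220:500],None,fx=2.8,fy=2.8,interpolation=cv2.INTER_CUBIC)
for i in range(1,n):
    if s[i,4]<150: continue
    k=(l==i).astype(np.uint8); ct=max(cv2.findContours(k,0,1)[0],key=len)
    print(i,s[i],ce[i],hsv[l==i].mean(0))
    if s[i,4]<900:
        print("  ell",cv2.fitEllipse(ct), ray(c,*ce[i],0.012)); 
        q=np.array([ray(c,*p,0.014)[:2] for p in ct[:,0]],np.float32); print("  circ",cv2.minEnclosingCircle(q),cv2.minAreaRect(q))
    else:
        for z in(0.010,0.0):
            q=np.array([ray(c,*p,z)[:2] for p in ct[:,0]],np.float32)
            print("  rect",cv2.minAreaRect(q))
        print(cv2.approxPolyDP(ct,4,True)[:,0].tolist())
P=cloud(c);print("depth dish",P[245,334],"tray",P[290,340],"turned",P[281,288],"bench",P[250,370])
cv2.imwrite("pics/crop1.png",out)
```

```text
1 [    0   170   278   160 39725] [124.34567653 249.61830082] [ 21.16936438 205.75793581 146.87567023]
  rect ((0.6752327680587769, -0.4219992160797119), (0.5005948543548584, 0.7582480907440186), 18.714208602905273)
  rect ((0.6681467294692993, -0.4302818179130554), (0.5067934393882751, 0.7676370143890381), 18.714208602905273)
[[0, 329], [225, 329], [273, 238], [277, 249], [275, 224], [231, 214], [228, 205], [271, 204], [272, 199], [228, 199], [222, 170], [0, 170]]
2 [271 170  45  10 246] [299.58943089 172.94715447] [ 21.2195122   28.78455285 199.12601626]
  ell ((305.9638977050781, 173.63267517089844), (7.487855911254883, 56.87796401977539), 96.02276611328125) [ 0.31497604 -0.09175058  0.012     ]
  circ ((0.3264223039150238, -0.10672946274280548), 0.06173738092184067) ((0.3290497660636902, -0.10583940148353577), (0.03773769736289978, 0.1189979538321495), 18.714208602905273)
3 [318 170  71  23 616] [364.01136364 177.13636364] [119.25649351  13.51136364 113.05519481]
  ell ((364.93597412109375, 178.89788818359375), (18.84258270263672, 83.95142364501953), 93.29743957519531) [0.2763333
[... 2473 characters left out ...]
2323265076), 0.04416516423225403) ((0.77341228723526, -0.04725977033376694), (0.08720678836107254, 0.034022923558950424), 29.439546585083008)
36 [ 390  294   85   36 2354] [431.42735769 313.32370433] [164.80841121   7.42395922 234.07816483]
  rect ((0.6534748077392578, 0.31415504217147827), (0.07956245541572571, 0.16067388653755188), 26.902751922607422)
  rect ((0.6461192965507507, 0.31498774886131287), (0.08054757863283157, 0.16266341507434845), 26.902729034423828)
[[474, 320], [459, 294], [390, 303], [398, 329], [472, 325]]
depth dish [0.54060281 0.07138029 0.01616603] tray [0.65589189 0.11901865 0.01039119] turned [0.67884964 0.00973321 0.02507108] bench [0.51553595 0.15205861 0.00089799]
```

View pics/crop1.png

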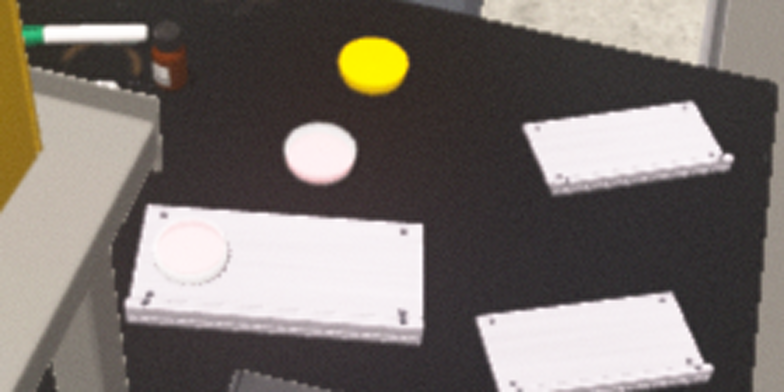

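The crop confirms it. The work dish is at crop (320,153), lid-up with a white upper lid, in front of the +y half of the largest tray. The yellow one at (373,65) and the turned dish at (190,250) stay where they are. Next I'll move above the dish.

step_arm(
  increments=[
    {"tx": 16, "ty": 42, "tz": 4, "claw": -0.4},
    {"tx": 16, "ty": 42, "tz": 4},
    {"tx": 16, "ty": 42, "tz": 4},
    {"tx": 16, "ty": 42, "tz": 4},
    {"tx": 16, "ty": 42, "tz": 2},
    {"tx": 16, "ty": 42},
    {"tx": 16, "ty": 42},
    {"tx": 16, "ty": 42, "az": -1},
    {"tx": 16, "ty": 42, "az": -1},
    {"tx": 16, "ty": 42, "az": -1},
    {"tx": 16, "ty": 42, "az": -1},
    {"tx": 16, "ty": 42, "az": -1},
  ],
)

```text
$.increments[0]: bad value
```

step_arm(
  increments=[
    {"tx": 16, "ty": 42, "az": -1.4},
    {"tx": 14, "ty": 42},
    {"tx": 14, "ty": 42},
    {"tx": 14, "ty": 38},
    {},
    {},
  ],
)

```text
$.increments[0]: bad value
```

Run:
```python
from h import *
s=r.get_state();print(s["time_s"],s["tcp_pos"],s["eef_rot"],s["joints"],s["gripper_width"])
c=cap("wrist");cv2.imwrite("pics/wrist1.png",c["image"]);R=np.array(c["R"]);print(-R.T@np.array(c["t"]).ravel(),R)
```

```text
0.15 [ 0.22674052 -0.63540398  0.24482147] [ 1.79924297e+02 -8.26907942e-03 -1.60363339e+02] [-5.38520682e+01  2.05836032e+01  6.45955969e-01 -1.44464229e-02
 -7.01372848e+01 -1.65063592e+01] 0.08783904634869112
[ 0.15475642 -0.66106874  0.38351123] [[-3.35545787e-01  9.42023898e-01 -2.47989709e-06]
 [ 9.04029206e-01  3.22012944e-01  2.81138503e-01]
 [ 2.64839987e-01  9.43325985e-02 -9.59667204e-01]]
```

View pics/wrist1.png

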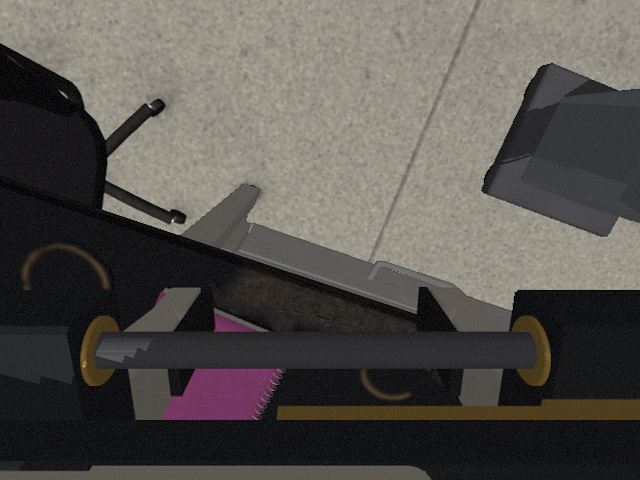

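The wrist view shows the fingers at rows 290-420, with the floor and the bench edge behind them. The move was refused, so I'll give every field this time.

step_arm(
  increments=[
    {"tx": 16, "ty": 42, "tz": 4, "ax": 0, "ay": 0, "az": 0, "claw": -0.4},
    {"tx": 16, "ty": 42, "tz": 4, "ax": 0, "ay": 0, "az": 0, "claw": -0.4},
    {"tx": 16, "ty": 42, "tz": 4, "ax": 0, "ay": 0, "az": 0, "claw": -0.4},
    {"tx": 16, "ty": 42, "tz": 4, "ax": 0, "ay": 0, "az": 0, "claw": -0.4},
    {"tx": 16, "ty": 42, "tz": 2, "ax": 0, "ay": 0, "az": 0, "claw": -0.4},
    {"tx": 16, "ty": 42, "tz": 0, "ax": 0, "ay": 0, "az": 0, "claw": -0.4},
    {"tx": 16, "ty": 42, "tz": 0, "ax": 0, "ay": 0, "az": 0, "claw": -0.4},
    {"tx": 16, "ty": 42, "tz": 0, "ax": 0, "ay": 0, "az": -1, "claw": -0.4},
    {"tx": 16, "ty": 42, "tz": 0, "ax": 0, "ay": 0, "az": -1, "claw": -0.4},
    {"tx": 16, "ty": 42, "tz": 0, "ax": 0, "ay": 0, "az": -1, "claw": -0.4},
    {"tx": 16, "ty": 42, "tz": 0, "ax": 0, "ay": 0, "az": -1, "claw": -0.4},
    {"tx": 16, "ty": 42, "tz": 0, "ax": 0, "ay": 0, "az": -1, "claw": -0.4},
  ],
)

```text
time_s: 1.4
tcp_pos: [0.419, -0.1299, 0.2638]
eef_rot: [-180.0, 0.0, -165.4]
contact_force: [1.1, -1.0, 0.3]
gripper_width: 0.0266
```

step_arm(
  increments=[
    {"tx": 16, "ty": 42, "tz": 0, "ax": 0, "ay": 0, "az": -1.4, "claw": -0.4},
    {"tx": 0, "ty": 42, "tz": 0, "ax": 0, "ay": 0, "az": 0, "claw": -0.4},
    {"tx": 0, "ty": 42, "tz": 0, "ax": 0, "ay": 0, "az": 0, "claw": -0.4},
    {"tx": 0, "ty": 38, "tz": 0, "ax": 0, "ay": 0, "az": 0, "claw": -0.4},
    {"tx": 0, "ty": 0, "tz": 0, "ax": 0, "ay": 0, "az": 0, "claw": -0.4},
    {"tx": 0, "ty": 0, "tz": 0, "ax": 0, "ay": 0, "az": 0, "claw": -0.4},
  ],
)

```text
time_s: 2.0
tcp_pos: [0.4347, 0.0331, 0.2635]
eef_rot: [180.0, -0.0, -166.6]
contact_force: [0.5, -0.1, 0.2]
gripper_width: 0.026
```

Run:
```python
from h import *
s=r.get_state();print(s["time_s"],s["tcp_pos"],s["eef_rot"],s["joints"],s["gripper_width"],s["contact_force"])
c=cap("wrist");cv2.imwrite("pics/wrist2.png",c["image"]);R=np.array(c["R"]);print(-R.T@np.array(c["t"]).ravel(),R)
```

```text
2.0 [0.43467039 0.03307296 0.26351804] [ 1.79998766e+02 -9.02010644e-03 -1.66616377e+02] [ 3.04503369e+01 -3.53344164e+00 -2.59361535e+01 -4.13886342e-03
 -6.76055490e+01 -1.07065136e+02] 0.02600356272931284 [ 0.45627645 -0.14216371  0.16102235]
[0.36027671 0.0155336  0.4021895 ] [[-0.23098904  0.97295554 -0.00125343]
 [ 0.93360575  0.22200933  0.28123327]
 [ 0.27390574  0.06379159 -0.95963862]]
```

View pics/wrist2.png

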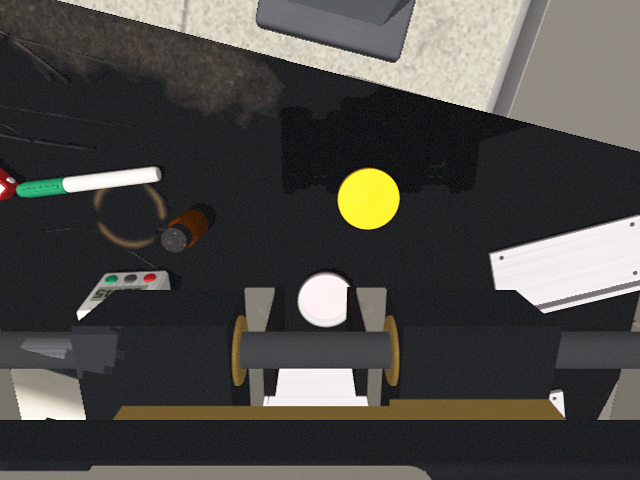

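The wrist view shows the work dish at (324,299) between the fingers and the tray's front edge behind it at row ~368. The yellow dish is at (368,198) and the bottle at (185,230). I'll measure the edge, dish and bottle.

Run:
```python
from h import *
c=cap("wrist")
g=c["image"].astype(int).min(2)
# dish edge points via columns/rows in ROI, circle fit on z=.014
m=((g>110)).astype(np.uint8);m[:, :290]=0;m[:,346:]=0;m[:262]=0;m[335:]=0
pts=[]
for v in range(272,328):
    u=np.where(m[v])[0]
    if len(u)>8: pts.append(ray(c,u[0]-.5,v,.012)[:2])
for u in range(300,345):
    v=np.where(m[:,u])[0]
    if len(v)>8: pts.append(ray(c,u,v[0]-.5,.014)[:2]); pts.append(ray(c,u,v[-1]+.5,.014)[:2])
P=np.array(pts);A=np.c_[2*P,np.ones(len(P))]
for _ in range(3):
    x=np.linalg.lstsq(A,(P**2).sum(1)[:len(A)],rcond=None)[0];rr=np.sqrt(x[2]+x[0]**2+x[1]**2)
    e=abs(np.hypot(*(P-x[:2]).T)-rr);k=e<2.5*np.median(e)+1e-4;P=P[k];A=A[k]
print("dish wrist",x[:2],rr,len(P))
E_=[]
for u in range(283,350,3):
    v=np.where(g[345:400,u]>150)[0]
    if len(v): E_.append(ray(c,u,345+v[0]-.5,.01)[:2])
E_=np.array(E_);f=cv2.fitLine(E_.astype(np.float32),cv2.DIST_HUBER,0,.01,.01).ravel();print("edge wrist",f,np.degrees(np.arctan2(f[1],f[0])))
print("bottle cap",ray(c,174,239,.062),"yellow",ray(c,368,198,.014))
c=cap("side");g=c["image"].astype(int).min(2);E2=[]
for u in range(282,364,3):
    v=np.where(g[255:280,u]>130)[0]
    if len(v): E2.append(ray(c,u,255+v[0]-.5,.01)[:2])
E2=np.array(E2);f2=cv2.fitLine(E2.astype(np.float32),cv2.DIST_HUBER,0,.01,.01).ravel();print("edge side",f2,np.degrees(np.arctan2(f2[1],f2[0])))
for f_ in(f,f2):
    d=f_[:2]*np.sign(f_[1]);n=np.array([d[1],-d[0]]);print("gap centre->edge",(f_[2:]-x[:2])@n,"n",n, "side dish",(f_[2:]-np.array([.535,.0698]))@n)
```

```text
dish wrist [0.53163736 0.06780765] 0.030946739011692228 143
edge wrist [ 0.23041646 -0.97309214  0.6166651   0.0776078 ] -76.678406
bottle cap [ 0.48396285 -0.0845089   0.062     ] yellow [0.41618212 0.08073955 0.014     ]
edge side [ 0.23049523 -0.9730735   0.6035515   0.06680702] -76.67377
gap centre->edge 0.0849979677893675 n [0.97309214 0.23041646] side dish 0.08126673739765744
gap centre->edge 0.069747109868887 n [0.9730735  0.23049523] side dish 0.06601578527906343
```

The tray's yaw is about 13.3°. I'm using the side view's edge line because the wrist's is hidden by the rod, which puts the edge about 68 mm ahead of the dish centre. I'll come down behind the dish.

step_arm(
  increments=[
    {"tx": 12, "ty": 6, "tz": -30, "ax": 0, "ay": 0, "az": 0, "claw": -0.4},
    {"tx": 12, "ty": 6, "tz": -30, "ax": 0, "ay": 0, "az": 0, "claw": -0.4},
    {"tx": 12, "ty": 6, "tz": -30, "ax": 0, "ay": 0, "az": 0, "claw": -0.4},
    {"tx": 12, "ty": 6, "tz": -30, "ax": 0, "ay": 0, "az": 0, "claw": -0.4},
    {"tx": 0, "ty": 0, "tz": -30, "ax": 0, "ay": 0, "az": 0, "claw": -0.4},
    {"tx": 0, "ty": 0, "tz": -30, "ax": 0, "ay": 0, "az": 0, "claw": -0.4},
    {"tx": 0, "ty": 0, "tz": -24, "ax": 0, "ay": 0, "az": 0, "claw": -0.4},
    {"tx": 0, "ty": 0, "tz": -18, "ax": 0, "ay": 0, "az": 0, "claw": -0.4},
    {"tx": 0, "ty": 0, "tz": -10, "ax": 0, "ay": 0, "az": 0, "claw": -0.4},
    {"tx": 0, "ty": 0, "tz": -6, "ax": 0, "ay": 0, "az": 0, "claw": -0.4},
    {"tx": 0, "ty": 0, "tz": 0, "ax": 0, "ay": 0, "az": 0, "claw": -0.4},
    {"tx": 0, "ty": 0, "tz": 0, "ax": 0, "ay": 0, "az": 0, "claw": -0.4},
  ],
)

```text
time_s: 3.35
tcp_pos: [0.4834, 0.0563, 0.0262]
eef_rot: [180.0, 0.1, -166.8]
contact_force: [0.0, -0.2, -0.5]
gripper_width: 0.0261
```

Run:
```python
from h import *
s=r.get_state();print(s["time_s"],s["tcp_pos"],s["eef_rot"],s["gripper_width"],s["contact_force"])
c=cap("side");cv2.imwrite("pics/s2.png",cv2.resize(c["image"][180:330,230:430],None,fx=3.5,fy=3.5,interpolation=cv2.INTER_CUBIC))
```

```text
3.35 [0.48337004 0.05627773 0.02621511] [ 1.79989500e+02  5.89409334e-02 -1.66772460e+02] 0.02614275700393684 [ 0.0115575  -0.21402348 -0.51760767]
```

View pics/s2.png

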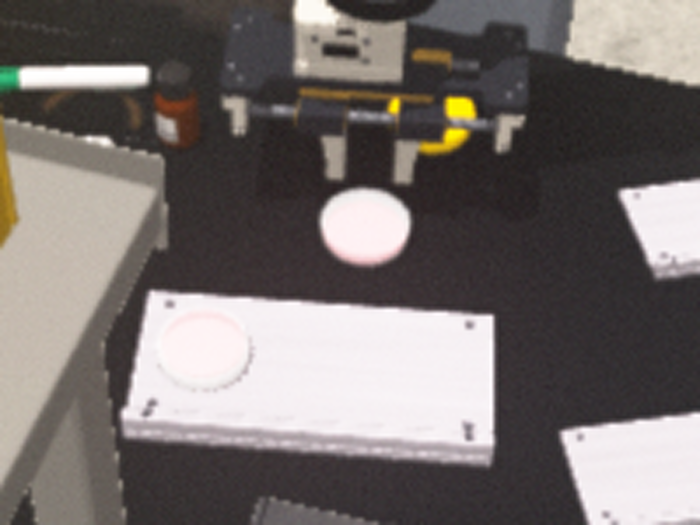

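The crop shows the two fingers centred behind the work dish at (365,225), in front of the tray edge at row ~300. The bottle, at (178,105), is clear. I'll push toward the tray.

step_arm(
  increments=[
    {"tx": 0, "ty": 0, "tz": -3.5, "ax": 0, "ay": 0, "az": 0, "claw": -0.4},
    {"tx": 3.9, "ty": 0.92, "tz": 0, "ax": 0, "ay": 0, "az": 0, "claw": -0.4},
    {"tx": 3.9, "ty": 0.92, "tz": 0, "ax": 0, "ay": 0, "az": 0, "claw": -0.4},
    {"tx": 3.9, "ty": 0.92, "tz": 0, "ax": 0, "ay": 0, "az": 0, "claw": -0.4},
    {"tx": 3.9, "ty": 0.92, "tz": 0, "ax": 0, "ay": 0, "az": 0, "claw": -0.4},
    {"tx": 3.9, "ty": 0.92, "tz": 0, "ax": 0, "ay": 0, "az": 0, "claw": -0.4},
    {"tx": 3.9, "ty": 0.92, "tz": 0, "ax": 0, "ay": 0, "az": 0, "claw": -0.4},
    {"tx": 3.9, "ty": 0.92, "tz": 0, "ax": 0, "ay": 0, "az": 0, "claw": -0.4},
    {"tx": 3.9, "ty": 0.92, "tz": 0, "ax": 0, "ay": 0, "az": 0, "claw": -0.4},
    {"tx": 3.9, "ty": 0.92, "tz": 0, "ax": 0, "ay": 0, "az": 0, "claw": -0.4},
    {"tx": 3.9, "ty": 0.92, "tz": 0, "ax": 0, "ay": 0, "az": 0, "claw": -0.4},
    {"tx": 3.9, "ty": 0.92, "tz": 0, "ax": 0, "ay": 0, "az": 0, "claw": -0.4},
  ],
)

```text
time_s: 4.6
tcp_pos: [0.5261, 0.0665, 0.022]
eef_rot: [-180.0, -0.0, -166.8]
contact_force: [-0.3, 0.8, 0.3]
gripper_width: 0.0265
```

step_arm(
  increments=[
    {"tx": 1, "ty": 0.23, "tz": 0, "ax": 0, "ay": 0, "az": 0, "claw": -0.4},
    {"tx": 1, "ty": 0.23, "tz": 0, "ax": 0, "ay": 0, "az": 0, "claw": -0.4},
    {"tx": 1, "ty": 0.23, "tz": 0, "ax": 0, "ay": 0, "az": 0, "claw": -0.4},
    {"tx": 0, "ty": 0, "tz": 0, "ax": 0, "ay": 0, "az": 0, "claw": -0.4},
  ],
)

```text
time_s: 5.0
tcp_pos: [0.5288, 0.0671, 0.0221]
eef_rot: [180.0, 0.0, -166.8]
contact_force: [0.3, 0.2, -0.2]
gripper_width: 0.0261
```

step_arm(
  increments=[
    {"tx": 1, "ty": 0.23, "tz": 0, "ax": 0, "ay": 0, "az": 0, "claw": -0.4},
    {"tx": 1, "ty": 0.23, "tz": 0, "ax": 0, "ay": 0, "az": 0, "claw": -0.4},
    {"tx": 0, "ty": 0, "tz": 0, "ax": 0, "ay": 0, "az": 0, "claw": -0.4},
  ],
)

```text
time_s: 5.3
tcp_pos: [0.531, 0.0676, 0.0221]
eef_rot: [180.0, 0.0, -166.8]
contact_force: [0.0, -0.3, -0.4]
gripper_width: 0.0263
```

step_arm(
  increments=[
    {"tx": 1, "ty": 0.23, "tz": 0, "ax": 0, "ay": 0, "az": 0, "claw": -0.4},
    {"tx": 1, "ty": 0.23, "tz": 0, "ax": 0, "ay": 0, "az": 0, "claw": -0.4},
    {"tx": 0, "ty": 0, "tz": 0, "ax": 0, "ay": 0, "az": 0, "claw": -0.4},
  ],
)

```text
time_s: 5.6
tcp_pos: [0.5329, 0.0681, 0.0221]
eef_rot: [-180.0, 0.0, -166.8]
contact_force: [-0.4, -0.1, 0.3]
gripper_width: 0.0261
```

step_arm(
  increments=[
    {"tx": 1, "ty": 0.23, "tz": 0, "ax": 0, "ay": 0, "az": 0, "claw": -0.4},
    {"tx": 1, "ty": 0.23, "tz": 0, "ax": 0, "ay": 0, "az": 0, "claw": -0.4},
    {"tx": 0, "ty": 0, "tz": 0, "ax": 0, "ay": 0, "az": 0, "claw": -0.4},
  ],
)

```text
time_s: 5.9
tcp_pos: [0.535, 0.0685, 0.0221]
eef_rot: [180.0, 0.0, -166.8]
contact_force: [-0.1, -0.2, -1.2]
gripper_width: 0.0264
```

step_arm(
  increments=[
    {"tx": 1, "ty": 0.23, "tz": 0, "ax": 0, "ay": 0, "az": 0, "claw": -0.4},
    {"tx": 0, "ty": 0, "tz": 0, "ax": 0, "ay": 0, "az": 0, "claw": -0.4},
  ],
)

```text
time_s: 6.1
tcp_pos: [0.5359, 0.0687, 0.0221]
eef_rot: [-180.0, 0.0, -166.8]
contact_force: [0.2, 0.3, -0.3]
gripper_width: 0.026
```

step_arm(
  increments=[
    {"tx": 1, "ty": 0.23, "tz": 0, "ax": 0, "ay": 0, "az": 0, "claw": -0.4},
    {"tx": 0, "ty": 0, "tz": 0, "ax": 0, "ay": 0, "az": 0, "claw": -0.4},
  ],
)

```text
time_s: 6.3
tcp_pos: [0.5367, 0.0689, 0.022]
eef_rot: [-180.0, -0.0, -166.8]
contact_force: [-1.7, -0.4, 1.4]
gripper_width: 0.0258
```

step_arm(
  increments=[
    {"tx": 1, "ty": 0.23, "tz": 0, "ax": 0, "ay": 0, "az": 0, "claw": -0.4},
    {"tx": 0, "ty": 0, "tz": 0, "ax": 0, "ay": 0, "az": 0, "claw": -0.4},
  ],
)

```text
time_s: 6.5
tcp_pos: [0.537, 0.0689, 0.0219]
eef_rot: [-180.0, -0.1, -166.8]
contact_force: [-3.9, -0.4, 2.6]
gripper_width: 0.0262
```

Run:
```python
from h import *
c=cap("side");cv2.imwrite("pics/s3.png",cv2.resize(c["image"][210:330,250:410],None,fx=5,fy=5,interpolation=cv2.INTER_CUBIC)[:600,:800])
```

```text
(no output)
```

View pics/s3.png

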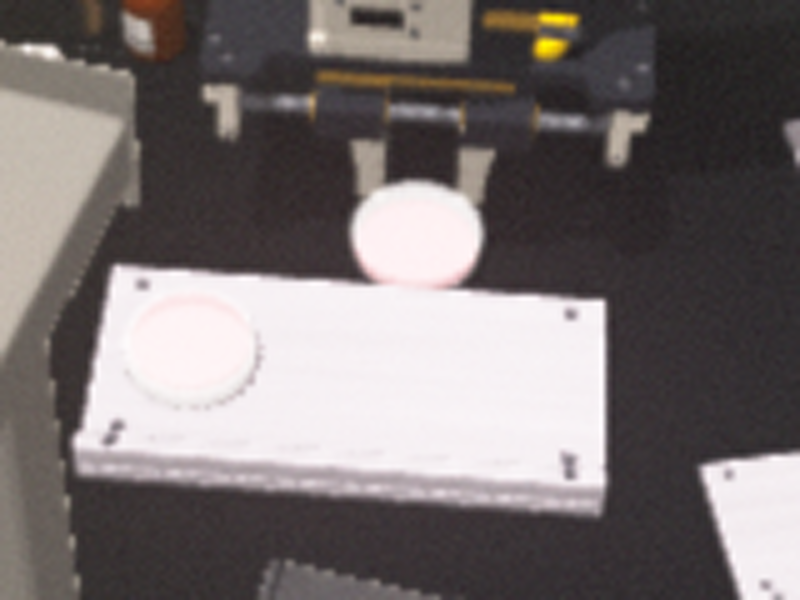

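The dish, at crop (417,237), touches the tray's front edge and the press is about 4 N. I'll press slightly more and begin the lifting arc.

step_arm(
  increments=[
    {"tx": 0.6, "ty": 0.14, "tz": 0, "ax": 0, "ay": 0, "az": 0, "claw": -0.4},
    {"tx": 0.1, "ty": 0.02, "tz": 2.5, "ax": 0, "ay": 0, "az": 0, "claw": -0.4},
    {"tx": 0.15, "ty": 0.03, "tz": 2.5, "ax": 0, "ay": 0, "az": 0, "claw": -0.4},
    {"tx": 0.3, "ty": 0.07, "tz": 2.5, "ax": 0, "ay": 0, "az": 0, "claw": -0.4},
    {"tx": 0.4, "ty": 0.1, "tz": 2.5, "ax": 0, "ay": 0, "az": 0, "claw": -0.4},
    {"tx": 0, "ty": 0, "tz": 0, "ax": 0, "ay": 0, "az": 0, "claw": -0.4},
  ],
)

```text
time_s: 7.15
tcp_pos: [0.538, 0.0689, 0.0319]
eef_rot: [-180.0, -0.1, -166.8]
contact_force: [-5.9, -1.7, -0.0]
gripper_width: 0.0261
```

```bash
cat > look.py <<'E'
from h import *
import sys
s=r.get_state();print(s["time_s"],s["tcp_pos"],s["contact_force"],s["gripper_width"])
c=cap("side");P=cloud(c)
if len(sys.argv)>1: cv2.imwrite(sys.argv[1],cv2.resize(c["image"][210:330,250:410],None,fx=5,fy=5,interpolation=cv2.INTER_CUBIC))
n=np.array([.9731,.2305]);e=np.array([.6036,.0668])
x=(P[...,:2]-e)@n; y=(P[...,:2]-e)@np.array([-.2305,.9731])
hsv=cv2.cvtColor(c["image"],cv2.COLOR_BGR2HSV)
# dish profile in tray frame: x from the edge, z, near the dish's y
t=s["tcp_pos"];ty=(t[:2]-e)@np.array([-.2305,.9731]);tx=(t[:2]-e)@n;print("tcp tray",tx,ty)
m=(abs(y-ty)<.006)&(x>-.075)&(x<.075)&(P[...,2]<.09)&(c["depth"]>0)&(hsv[...,2]>120)
o=np.argsort(x[m]);print((np.c_[x[m],P[...,2][m]][o]*1000).round(0).astype(int)[::3].tolist())
E
python3 look.py
```

```text
7.15 [0.53799243 0.06894042 0.03190773] [-5.92887071 -1.72095812 -0.02225457] 0.026083462581813398
tcp tray -0.0633493591221622 0.017205388367831587
[[-56, 25], [-53, 25], [-52, 25], [-50, 24], [-49, 28], [-49, 22], [-45, 22], [-44, 24], [-41, 23], [-41, 24], [-39, 23], [-38, 24], [-37, 21], [-37, 25], [-33, 22], [-32, 24], [-30, 21], [-30, 20], [-29, 24], [-27, 19], [-26, 21], [-24, 19], [-22, 24], [-21, 19], [-20, 17], [-19, 21], [-18, 19], [-15, 16], [-14, 20], [-12, 18], [-11, 17], [-9, 20], [-7, 15], [-5, 19], [-3, 19], [-2, 14], [-1, 18], [0, 13], [1, 18], [2, 11], [2, 15], [3, 16], [4, 11], [6, 14], [7, 11], [8, 12], [11, 12], [12, 12], [13, 11], [14, 12], [16, 11], [17, 12], [19, 12], [20, 9], [23, 13], [24, 12], [25, 11], [27, 12], [29, 10], [32, 13], [32, 13], [35, 14], [36, 11], [37, 13], [38, 11], [39, 13], [41, 12], [42, 13], [44, 11], [45, 12], [47, 12], [48, 13], [49, 11], [51, 10], [52, 12], [54, 14], [56, 12], [57, 14], [58, 12], [60, 11], [62, 14], [64, 12], [65, 11], [67, 10], [68, 11], [69, 13], [71, 12], [72, 10], [74, 12], [74, 9]]
```

It is tipping about 10° under a 6 N press, so I'll continue the arc.

step_arm(
  increments=[
    {"tx": 0.5, "ty": 0.12, "tz": 2.45, "ax": 0, "ay": 0, "az": 0, "claw": -0.4},
    {"tx": 0.6, "ty": 0.14, "tz": 2.4, "ax": 0, "ay": 0, "az": 0, "claw": -0.4},
    {"tx": 0.7, "ty": 0.16, "tz": 2.4, "ax": 0, "ay": 0, "az": 0, "claw": -0.4},
    {"tx": 0.8, "ty": 0.18, "tz": 2.35, "ax": 0, "ay": 0, "az": 0, "claw": -0.4},
    {"tx": 0.9, "ty": 0.21, "tz": 2.3, "ax": 0, "ay": 0, "az": 0, "claw": -0.4},
    {"tx": 0, "ty": 0, "tz": 0, "ax": 0, "ay": 0, "az": 0, "claw": -0.4},
  ],
)

```text
time_s: 7.8
tcp_pos: [0.5411, 0.0695, 0.0438]
eef_rot: [-180.0, -0.2, -166.8]
contact_force: [-7.7, -0.9, 2.4]
gripper_width: 0.0264
```

```bash
python3 look.py pics/s4.png
```

```text
7.8 [0.54107898 0.06953357 0.04376925] [-7.74408465 -0.85276841  2.43084424] 0.02636440335345287
tcp tray -0.06020911232101133 0.017071133304774604
[[-51, 36], [-49, 39], [-48, 37], [-46, 35], [-45, 37], [-45, 40], [-42, 36], [-41, 36], [-40, 35], [-39, 32], [-37, 31], [-37, 29], [-35, 30], [-34, 31], [-31, 31], [-31, 28], [-30, 29], [-28, 31], [-27, 26], [-26, 27], [-25, 31], [-24, 26], [-23, 24], [-22, 24], [-22, 25], [-21, 22], [-18, 23], [-18, 23], [-15, 25], [-15, 22], [-13, 25], [-12, 19], [-12, 23], [-10, 22], [-8, 20], [-7, 22], [-6, 19], [-4, 17], [-3, 20], [-2, 17], [-1, 15], [0, 9], [1, 16], [1, 11], [2, 19], [3, 12], [3, 16], [4, 11], [7, 13], [9, 12], [12, 9], [12, 13], [13, 11], [15, 14], [17, 11], [18, 9], [20, 9], [22, 11], [23, 12], [25, 11], [26, 12], [28, 12], [30, 11], [31, 13], [33, 7], [34, 12], [36, 11], [37, 12], [38, 10], [40, 13], [41, 11], [42, 12], [43, 10], [44, 11], [46, 10], [48, 12], [49, 11], [50, 9], [52, 16], [53, 9], [55, 12], [57, 10], [59, 13], [60, 10], [62, 10], [64, 13], [65, 12], [67, 13], [68, 10], [69, 13], [70, 10], [71, 12], [73, 11], [74, 12]]
```

View pics/s4.png

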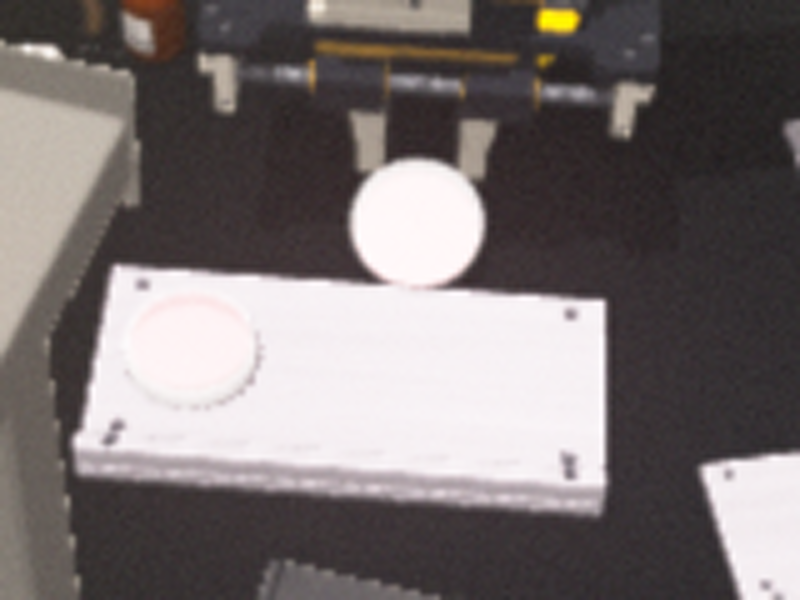

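step_arm(
  increments=[
    {"tx": 0.9, "ty": 0.21, "tz": 2.56, "ax": 0, "ay": 0, "az": 0, "claw": -0.4},
    {"tx": 1.1, "ty": 0.26, "tz": 2.5, "ax": 0, "ay": 0, "az": 0, "claw": -0.4},
    {"tx": 1.25, "ty": 0.3, "tz": 2.44, "ax": 0, "ay": 0, "az": 0, "claw": -0.4},
    {"tx": 1.4, "ty": 0.33, "tz": 2.37, "ax": 0, "ay": 0, "az": 0, "claw": -0.4},
    {"tx": 1.5, "ty": 0.36, "tz": 2.3, "ax": 0, "ay": 0, "az": 0, "claw": -0.4},
  ],
)

```text
time_s: 8.35
tcp_pos: [0.5472, 0.071, 0.0561]
eef_rot: [-180.0, -0.2, -166.8]
contact_force: [-8.7, -0.5, 5.6]
gripper_width: 0.0265
```

step_arm(
  increments=[
    {"tx": 1.6, "ty": 0.38, "tz": 2.2, "ax": 0, "ay": 0, "az": 0, "claw": -0.4},
    {"tx": 1.75, "ty": 0.41, "tz": 2.1, "ax": 0, "ay": 0, "az": 0, "claw": -0.4},
    {"tx": 1.85, "ty": 0.44, "tz": 2.0, "ax": 0, "ay": 0, "az": 0, "claw": -0.4},
    {"tx": 1.95, "ty": 0.46, "tz": 1.9, "ax": 0, "ay": 0, "az": 0, "claw": -0.4},
    {"tx": 2.05, "ty": 0.49, "tz": 1.8, "ax": 0, "ay": 0, "az": 0, "claw": -0.4},
  ],
)

```text
time_s: 8.85
tcp_pos: [0.5566, 0.0732, 0.0666]
eef_rot: [-180.0, -0.2, -166.8]
contact_force: [-11.2, -2.0, 10.9]
gripper_width: 0.0264
```

```bash
python3 look.py pics/s5.png
```

```text
8.85 [0.55660061 0.07318433 0.06661683] [-11.18257337  -2.00264007  10.92410148] 0.02637914108828829
tcp tray -0.04426351968637511 0.017045955726397586
[[-34, 58], [-32, 60], [-30, 59], [-29, 57], [-28, 58], [-28, 55], [-27, 50], [-26, 50], [-25, 51], [-23, 56], [-23, 50], [-23, 48], [-22, 48], [-21, 43], [-20, 47], [-19, 41], [-19, 42], [-18, 35], [-18, 46], [-17, 41], [-16, 44], [-16, 42], [-15, 36], [-13, 42], [-13, 42], [-12, 36], [-12, 36], [-12, 34], [-11, 37], [-9, 33], [-8, 34], [-7, 29], [-7, 29], [-6, 23], [-5, 23], [-5, 27], [-4, 25], [-3, 23], [-2, 24], [-1, 21], [-1, 22], [0, 16], [1, 20], [1, 24], [2, 12], [2, 22], [4, 17], [4, 14], [5, 14], [5, 11], [6, 16], [8, 12], [9, 13], [10, 14], [12, 13], [14, 12], [15, 10], [17, 9], [18, 14], [20, 13], [22, 12], [24, 10], [25, 11], [28, 12], [28, 9], [30, 10], [33, 11], [33, 11], [35, 12], [36, 11], [36, 11], [39, 12], [40, 9], [41, 12], [42, 9], [44, 11], [46, 14], [47, 11], [49, 13], [50, 12], [51, 10], [53, 12], [54, 11], [56, 10], [58, 12], [60, 11], [61, 12], [63, 11], [64, 9], [64, 12], [66, 9], [68, 14], [70, 10], [71, 11], [73, 14], [74, 12]]
```

View pics/s5.png

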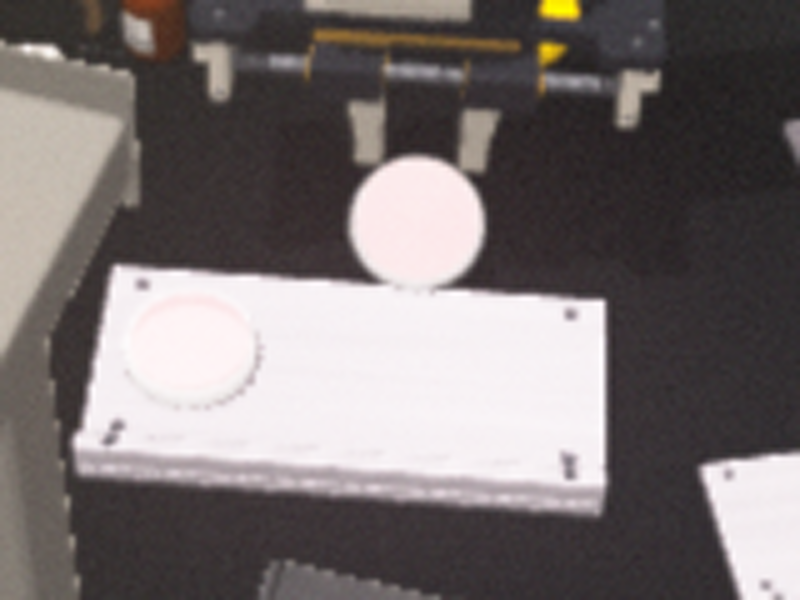

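The dish is up at about 51° on its far rim, at crop (417,220). The press has grown along the radius, so I'll ease off outward and then go on.

step_arm(
  increments=[
    {"tx": -0.6, "ty": -0.14, "tz": 1.6, "ax": 0, "ay": 0, "az": 0, "claw": -0.4},
    {"tx": 2.0, "ty": 0.47, "tz": 2.0, "ax": 0, "ay": 0, "az": 0, "claw": -0.4},
    {"tx": 2.2, "ty": 0.52, "tz": 1.9, "ax": 0, "ay": 0, "az": 0, "claw": -0.4},
    {"tx": 2.3, "ty": 0.54, "tz": 1.8, "ax": 0, "ay": 0, "az": 0, "claw": -0.4},
  ],
)

```text
time_s: 9.3
tcp_pos: [0.5649, 0.0756, 0.0742]
eef_rot: [180.0, 0.1, -166.7]
contact_force: [-3.5, 0.7, 4.2]
gripper_width: 0.0261
```

step_arm(
  increments=[
    {"tx": 2.4, "ty": 0.57, "tz": 1.7, "ax": 0, "ay": 0, "az": 0, "claw": -0.4},
    {"tx": 2.5, "ty": 0.59, "tz": 1.6, "ax": 0, "ay": 0, "az": 0, "claw": -0.4},
    {"tx": 2.5, "ty": 0.59, "tz": 1.4, "ax": 0, "ay": 0, "az": 0, "claw": -0.4},
  ],
)

```text
time_s: 9.6
tcp_pos: [0.5723, 0.0774, 0.0785]
eef_rot: [180.0, 0.1, -166.7]
contact_force: [-1.2, -0.3, 3.4]
gripper_width: 0.0265
```

```bash
python3 look.py pics/s6.png
```

```text
9.6 [0.57229174 0.07742525 0.07854537] [-1.23487815 -0.27636298  3.44797728] 0.02648928365057173
tcp tray -0.028016949907910912 0.01755598287335755
[[-24, 63], [-22, 65], [-17, 66], [-15, 69], [-13, 68], [-11, 66], [-10, 68], [-10, 69], [-9, 66], [-9, 66], [-8, 53], [-7, 67], [-7, 58], [-7, 52], [-6, 59], [-6, 59], [-6, 53], [-5, 54], [-5, 54], [-5, 51], [-5, 39], [-4, 48], [-4, 42], [-3, 46], [-3, 50], [-3, 47], [-3, 40], [-2, 40], [-2, 45], [-2, 35], [-1, 29], [0, 44], [0, 24], [1, 30], [1, 24], [1, 45], [2, 32], [2, 26], [2, 15], [2, 26], [3, 16], [4, 11], [4, 14], [4, 11], [5, 25], [5, 8], [6, 16], [7, 11], [8, 12], [10, 8], [11, 12], [12, 9], [13, 12], [16, 11], [17, 12], [18, 10], [19, 11], [22, 11], [24, 11], [25, 12], [27, 11], [28, 12], [30, 14], [32, 13], [33, 11], [36, 15], [37, 12], [38, 11], [40, 13], [41, 10], [42, 9], [44, 15], [45, 13], [46, 11], [47, 9], [49, 11], [52, 14], [53, 12], [54, 10], [55, 12], [56, 10], [58, 13], [59, 13], [60, 10], [62, 14], [63, 11], [66, 11], [67, 10], [67, 9], [70, 11], [72, 10], [73, 10], [75, 10]]
```

It stands at about 77° with the lid's lower rim on the tray's edge and light contact. I'll push the top forward.

step_arm(
  increments=[
    {"tx": 2.5, "ty": 0.59, "tz": 0.8, "ax": 0, "ay": 0, "az": 0, "claw": -0.4},
    {"tx": 2.5, "ty": 0.59, "tz": 0.5, "ax": 0, "ay": 0, "az": 0, "claw": -0.4},
    {"tx": 2.5, "ty": 0.59, "tz": 0.2, "ax": 0, "ay": 0, "az": 0, "claw": -0.4},
    {"tx": 2.5, "ty": 0.59, "tz": 0, "ax": 0, "ay": 0, "az": 0, "claw": -0.4},
  ],
)

```text
time_s: 10.05
tcp_pos: [0.5826, 0.0798, 0.081]
eef_rot: [-180.0, 0.1, -166.7]
contact_force: [-4.6, -0.5, 16.2]
gripper_width: 0.0266
```

```bash
python3 look.py pics/s7.png
```

```text
10.05 [0.58261998 0.07975107 0.08098673] [-4.55295684 -0.53100999 16.20097722] 0.02663975856205445
tcp tray -0.01743043668880264 0.017438581534871492
[[-11, 67], [-9, 69], [-6, 70], [-4, 71], [-2, 70], [-1, 65], [1, 71], [1, 67], [2, 52], [2, 65], [2, 62], [2, 59], [2, 55], [2, 62], [2, 69], [3, 50], [3, 70], [3, 44], [3, 73], [3, 9], [3, 37], [3, 51], [3, 54], [3, 41], [4, 67], [4, 44], [4, 57], [4, 28], [4, 68], [4, 55], [4, 14], [4, 39], [5, 15], [5, 19], [5, 12], [5, 32], [5, 22], [5, 9], [6, 16], [6, 62], [6, 53], [6, 13], [7, 11], [7, 21], [8, 12], [10, 12], [12, 9], [13, 11], [15, 13], [16, 11], [17, 9], [19, 12], [20, 9], [23, 12], [24, 11], [25, 12], [27, 11], [29, 10], [31, 12], [32, 11], [33, 12], [36, 12], [37, 13], [38, 11], [41, 11], [42, 12], [43, 10], [44, 12], [46, 10], [48, 13], [49, 10], [49, 11], [50, 10], [52, 11], [53, 13], [55, 12], [57, 10], [58, 12], [59, 14], [61, 12], [63, 11], [65, 10], [66, 11], [68, 12], [69, 12], [71, 11], [72, 12], [74, 11], [74, 12]]
```

View pics/s7.png

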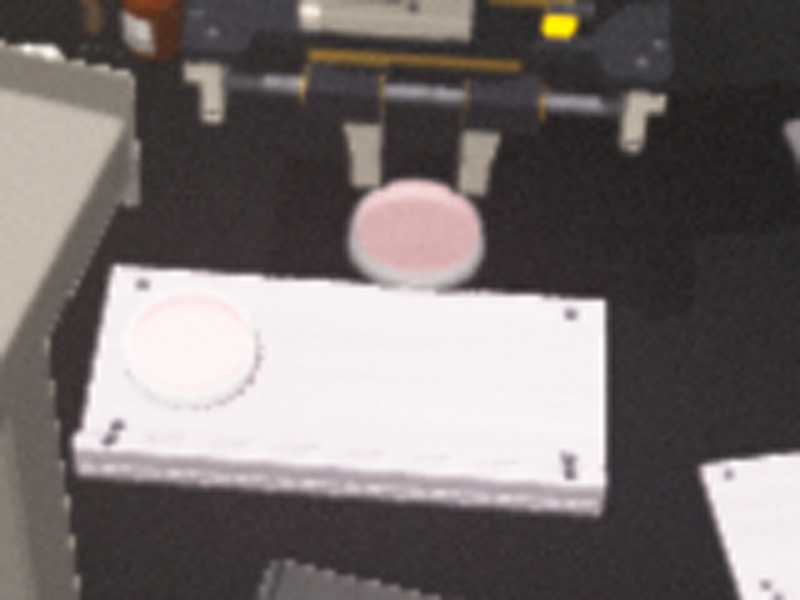

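The dish now stands near vertical, seen at (417,232), with its lower rim on the tray's edge. I'll relieve the 16 N downforce and push on past the balance point.

step_arm(
  increments=[
    {"tx": 0, "ty": 0, "tz": 2, "ax": 0, "ay": 0, "az": 0, "claw": -0.4},
    {"tx": 2.5, "ty": 0.59, "tz": 0.5, "ax": 0, "ay": 0, "az": 0, "claw": -0.4},
    {"tx": 2.5, "ty": 0.59, "tz": 0, "ax": 0, "ay": 0, "az": 0, "claw": -0.4},
  ],
)

```text
time_s: 10.4
tcp_pos: [0.5872, 0.0809, 0.0825]
eef_rot: [-180.0, 0.1, -166.7]
contact_force: [-1.3, 0.9, 7.7]
gripper_width: 0.0263
```

step_arm(
  increments=[
    {"tx": 2.5, "ty": 0.59, "tz": 0, "ax": 0, "ay": 0, "az": 0, "claw": -0.4},
    {"tx": 2.5, "ty": 0.59, "tz": 0, "ax": 0, "ay": 0, "az": 0, "claw": -0.4},
  ],
)

```text
time_s: 10.6
tcp_pos: [0.5929, 0.0822, 0.083]
eef_rot: [-180.0, 0.1, -166.7]
contact_force: [-0.4, 0.8, 9.3]
gripper_width: 0.026
```

```bash
python3 look.py pics/s8.png
```

```text
10.6 [0.59290357 0.08224065 0.08302593] [-0.4371173   0.83414163  9.33055361] 0.02596436060722704
tcp tray -0.006849629606061247 0.0174908203094648
[[-2, 68], [0, 71], [2, 69], [4, 11], [4, 14], [5, 72], [6, 26], [6, 13], [6, 10], [7, 68], [7, 18], [7, 21], [7, 14], [8, 72], [8, 69], [8, 32], [8, 11], [8, 36], [8, 42], [8, 43], [9, 23], [9, 69], [9, 37], [10, 10], [10, 68], [10, 12], [11, 52], [11, 11], [11, 47], [11, 56], [11, 53], [12, 63], [12, 50], [12, 64], [12, 40], [12, 64], [13, 62], [13, 58], [13, 11], [13, 69], [14, 69], [14, 67], [15, 60], [15, 10], [18, 14], [19, 10], [20, 12], [22, 12], [25, 12], [26, 12], [27, 11], [29, 13], [30, 12], [31, 12], [35, 13], [36, 12], [37, 13], [38, 11], [40, 13], [42, 9], [43, 13], [43, 14], [45, 12], [46, 11], [48, 9], [49, 10], [50, 13], [52, 11], [54, 13], [56, 12], [57, 14], [58, 12], [59, 12], [60, 11], [62, 10], [62, 11], [65, 11], [66, 12], [68, 10], [69, 9], [71, 12], [73, 11], [75, 12]]
```

It is past vertical at about 98°. It should fall on its own after about 103°.

step_arm(
  increments=[
    {"tx": 3, "ty": 0.71, "tz": 0, "ax": 0, "ay": 0, "az": 0, "claw": -0.4},
    {"tx": 3, "ty": 0.71, "tz": 0, "ax": 0, "ay": 0, "az": 0, "claw": -0.4},
    {"tx": 3, "ty": 0.71, "tz": -0.5, "ax": 0, "ay": 0, "az": 0, "claw": -0.4},
    {"tx": 3, "ty": 0.71, "tz": -1, "ax": 0, "ay": 0, "az": 0, "claw": -0.4},
    {"tx": 0, "ty": 0, "tz": 0, "ax": 0, "ay": 0, "az": 0, "claw": -0.4},
    {"tx": 0, "ty": 0, "tz": 0, "ax": 0, "ay": 0, "az": 0, "claw": -0.4},
    {"tx": 0, "ty": 0, "tz": 0, "ax": 0, "ay": 0, "az": 0, "claw": -0.4},
  ],
)

```text
time_s: 11.35
tcp_pos: [0.6062, 0.0855, 0.0822]
eef_rot: [180.0, 0.3, -166.7]
contact_force: [2.0, 0.6, 9.8]
gripper_width: 0.0263
```

```bash
python3 look.py pics/s8.png
```

```text
11.35 [0.60620987 0.08551164 0.08221356] [1.95862967 0.55654869 9.7916816 ] 0.02626367203075024
tcp tray 0.006852697547273679 0.017606716769890823
[[4, 10], [6, 13], [7, 14], [7, 11], [8, 19], [9, 23], [10, 22], [11, 11], [12, 13], [12, 64], [13, 11], [14, 33], [14, 13], [15, 34], [16, 67], [17, 12], [17, 39], [17, 40], [18, 71], [18, 42], [19, 11], [19, 46], [20, 70], [20, 48], [21, 10], [21, 65], [22, 49], [22, 12], [23, 67], [23, 9], [24, 68], [24, 11], [25, 68], [25, 59], [25, 60], [26, 60], [26, 67], [27, 62], [27, 11], [28, 69], [29, 14], [31, 12], [32, 13], [33, 12], [36, 12], [37, 12], [39, 9], [40, 13], [42, 12], [43, 10], [44, 14], [45, 13], [47, 13], [49, 10], [50, 9], [50, 9], [52, 11], [52, 9], [55, 11], [57, 10], [57, 11], [59, 13], [61, 9], [62, 13], [64, 10], [65, 15], [67, 9], [69, 13], [70, 14], [72, 10], [73, 14], [74, 12], [75, 14]]
```

View pics/s8.png

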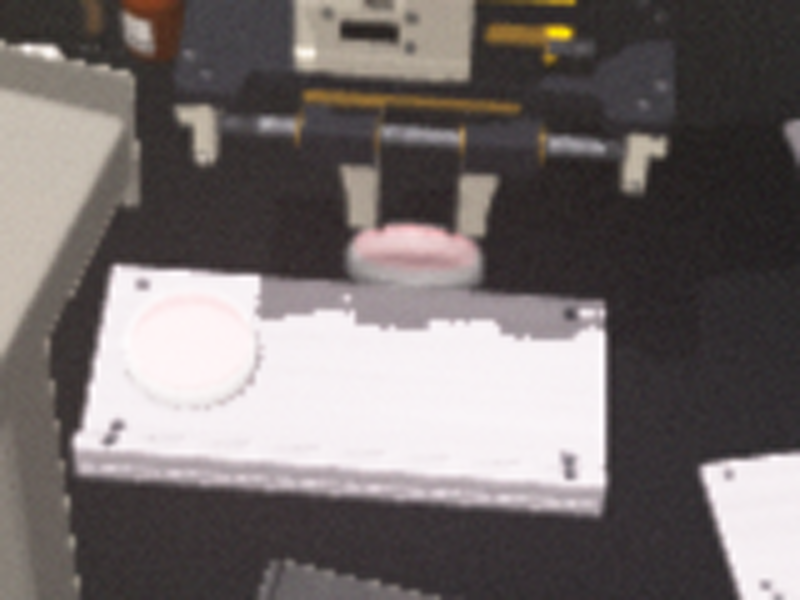

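It leans to about 109°, past balance, and the fingertips' friction is holding it. I'll raise the fingers to let it fall, keeping them behind it.

step_arm(
  increments=[
    {"tx": 1, "ty": 0.23, "tz": 2, "ax": 0, "ay": 0, "az": 0, "claw": -0.4},
    {"tx": 2, "ty": 0.47, "tz": 2, "ax": 0, "ay": 0, "az": 0, "claw": -0.4},
    {"tx": 3, "ty": 0.71, "tz": 1, "ax": 0, "ay": 0, "az": 0, "claw": -0.4},
    {"tx": 3, "ty": 0.71, "tz": 0, "ax": 0, "ay": 0, "az": 0, "claw": -0.4},
    {"tx": 0, "ty": 0, "tz": 0, "ax": 0, "ay": 0, "az": 0, "claw": -0.4},
    {"tx": 0, "ty": 0, "tz": 0, "ax": 0, "ay": 0, "az": 0, "claw": -0.4},
    {"tx": 0, "ty": 0, "tz": 0, "ax": 0, "ay": 0, "az": 0, "claw": -0.4},
  ],
)

```text
time_s: 12.1
tcp_pos: [0.6122, 0.0867, 0.0854]
eef_rot: [-180.0, -0.0, -166.8]
contact_force: [0.8, -0.1, 0.2]
gripper_width: 0.0266
```

```bash
python3 look.py pics/s9.png
```

```text
12.1 [0.61223608 0.08670936 0.08535898] [ 0.83063001 -0.08009455  0.23020168] 0.026602113558362707
tcp tray 0.012992881823878574 0.017383185146309498
[[9, 23], [11, 25], [13, 27], [14, 27], [16, 25], [18, 28], [18, 27], [20, 27], [21, 28], [23, 27], [25, 26], [25, 27], [26, 24], [29, 27], [31, 27], [32, 28], [32, 24], [35, 27], [37, 27], [39, 26], [39, 30], [41, 26], [43, 24], [44, 29], [46, 28], [48, 26], [48, 28], [50, 25], [51, 27], [53, 26], [54, 28], [55, 26], [56, 28], [58, 29], [59, 27], [61, 27], [61, 26], [63, 26], [63, 25], [65, 24], [65, 25], [66, 12], [66, 23], [67, 12], [67, 20], [67, 14], [68, 18], [68, 21], [69, 13], [71, 12], [71, 9], [71, 8], [73, 11]]
```

The dish has landed flat on the tray, lid down, with its top at 24-26 mm and x from 6 to 66 mm behind the front edge. I'll back off, lower behind it and push to the rail.

step_arm(
  increments=[
    {"tx": -14, "ty": -3.3, "tz": 0, "ax": 0, "ay": 0, "az": 0, "claw": -0.4},
    {"tx": -14, "ty": -3.3, "tz": 0, "ax": 0, "ay": 0, "az": 0, "claw": -0.4},
    {"tx": 0, "ty": 0, "tz": -15, "ax": 0, "ay": 0, "az": 0, "claw": -0.4},
    {"tx": 0, "ty": 0, "tz": -15, "ax": 0, "ay": 0, "az": 0, "claw": -0.4},
    {"tx": 0, "ty": 0, "tz": -12, "ax": 0, "ay": 0, "az": 0, "claw": -0.4},
    {"tx": 0, "ty": 0, "tz": -10, "ax": 0, "ay": 0, "az": 0, "claw": -0.4},
    {"tx": 0, "ty": 0, "tz": 0, "ax": 0, "ay": 0, "az": 0, "claw": -0.4},
  ],
)

```text
time_s: 12.85
tcp_pos: [0.5836, 0.0799, 0.0321]
eef_rot: [-180.0, -0.1, -166.8]
contact_force: [-0.6, -0.2, -0.4]
gripper_width: 0.0259
```

```bash
cat > d2.py <<'E'
from h import *
c=cap("side");P=cloud(c);e=np.array([.6036,.0668]);n=np.array([.9731,.2305]);q=np.array([-.2305,.9731])
x=(P[...,:2]-e)@n*1e3;y=(P[...,:2]-e)@q*1e3;z=P[...,2]*1e3
m=(x>-15)&(x<120)&(y>-110)&(y<110)&(z>19)&(z<34)&(c["depth"]>0)&(c["image"].min(2)>110)
k,l,s,ce=cv2.connectedComponentsWithStats(m.astype(np.uint8))
for i in range(1,k):
    if s[i,4]>60:
        a=l==i;print(s[i,4],"x",np.percentile(x[a],[2,98]).round(1),"y",np.percentile(y[a],[2,98]).round(1),"z",np.median(z[a]).round(1))
t=r.get_state();p=t["tcp_pos"];print("tcp",(p[:2]-e)@n*1e3,(p[:2]-e)@q*1e3,p[2]*1e3,t["contact_force"])
E
python3 d2.py
```

```text
474 x [26.  76.8] y [-100.3  -48.8] z 25.6
506 x [13.6 65.9] y [-5.8 47.6] z 25.7
492 x [102.8 112.4] y [-104.9   99.2] z 24.6
tcp -15.879358971745992 17.324767965204938 32.95443737502971 [ 0.07354127 -0.1814605   0.23694375]
```

step_arm(
  increments=[
    {"tx": 4, "ty": 1.2, "tz": 0, "ax": 0, "ay": 0, "az": 0, "claw": -0.4},
    {"tx": 4, "ty": 1.2, "tz": 0, "ax": 0, "ay": 0, "az": 0, "claw": -0.4},
    {"tx": 3.9, "ty": 1.2, "tz": 0, "ax": 0, "ay": 0, "az": 0, "claw": -0.4},
    {"tx": 3.9, "ty": 0.92, "tz": 0, "ax": 0, "ay": 0, "az": 0, "claw": -0.4},
    {"tx": 3.9, "ty": 0.92, "tz": 0, "ax": 0, "ay": 0, "az": 0, "claw": -0.4},
    {"tx": 3.9, "ty": 0.92, "tz": 0, "ax": 0, "ay": 0, "az": 0, "claw": -0.4},
    {"tx": 3.9, "ty": 0.92, "tz": 0, "ax": 0, "ay": 0, "az": 0, "claw": -0.4},
    {"tx": 3.9, "ty": 0.92, "tz": 0, "ax": 0, "ay": 0, "az": 0, "claw": -0.4},
    {"tx": 3.9, "ty": 0.92, "tz": 0, "ax": 0, "ay": 0, "az": 0, "claw": -0.4},
    {"tx": 3.9, "ty": 0.92, "tz": 0, "ax": 0, "ay": 0, "az": 0, "claw": -0.4},
    {"tx": 3.9, "ty": 0.92, "tz": 0, "ax": 0, "ay": 0, "az": 0, "claw": -0.4},
    {"tx": 3.9, "ty": 0.92, "tz": 0, "ax": 0, "ay": 0, "az": 0, "claw": -0.4},
  ],
)

```text
time_s: 14.1
tcp_pos: [0.6317, 0.0921, 0.0336]
eef_rot: [-180.0, -0.0, -166.8]
contact_force: [-0.3, 0.3, 0.3]
gripper_width: 0.0262
```

```bash
python3 d2.py
```

```text
470 x [25.8 77. ] y [-100.4  -48.9] z 25.7
1077 x [ 43.1 111.6] y [-100.1   93.6] z 25.2
tcp 33.96421535372485 18.208989683011765 33.65737895514014 [ 1.23839757 -0.64049106  0.80081102]
```

Nearly there. I'll take 1 mm steps until the force rises.

step_arm(
  increments=[
    {"tx": 1, "ty": 0.23, "tz": 0, "ax": 0, "ay": 0, "az": 0, "claw": -0.4},
    {"tx": 1, "ty": 0.23, "tz": 0, "ax": 0, "ay": 0, "az": 0, "claw": -0.4},
    {"tx": 0, "ty": 0, "tz": 0, "ax": 0, "ay": 0, "az": 0, "claw": -0.4},
  ],
)

```text
time_s: 14.45
tcp_pos: [0.6335, 0.0925, 0.0336]
eef_rot: [180.0, -0.0, -166.8]
contact_force: [-0.1, 0.1, 1.6]
gripper_width: 0.0264
```

step_arm(
  increments=[
    {"tx": 1, "ty": 0.23, "tz": 0, "ax": 0, "ay": 0, "az": 0, "claw": -0.4},
    {"tx": 0, "ty": 0, "tz": 0, "ax": 0, "ay": 0, "az": 0, "claw": -0.4},
  ],
)

```text
time_s: 14.65
tcp_pos: [0.6345, 0.0928, 0.0336]
eef_rot: [180.0, 0.0, -166.8]
contact_force: [-0.6, -0.8, -0.6]
gripper_width: 0.0263
```

step_arm(
  increments=[
    {"tx": 1, "ty": 0.23, "tz": 0, "ax": 0, "ay": 0, "az": 0, "claw": -0.4},
    {"tx": 0, "ty": 0, "tz": 0, "ax": 0, "ay": 0, "az": 0, "claw": -0.4},
  ],
)

```text
time_s: 14.85
tcp_pos: [0.6355, 0.093, 0.0336]
eef_rot: [180.0, -0.0, -166.8]
contact_force: [-0.4, -0.0, -0.4]
gripper_width: 0.0261
```

step_arm(
  increments=[
    {"tx": 1, "ty": 0.23, "tz": 0, "ax": 0, "ay": 0, "az": 0, "claw": -0.4},
    {"tx": 0, "ty": 0, "tz": 0, "ax": 0, "ay": 0, "az": 0, "claw": -0.4},
  ],
)

```text
time_s: 15.05
tcp_pos: [0.6359, 0.093, 0.0335]
eef_rot: [-180.0, -0.1, -166.8]
contact_force: [-2.0, 0.1, 1.3]
gripper_width: 0.0263
```

step_arm(
  increments=[
    {"tx": 1, "ty": 0.23, "tz": 0, "ax": 0, "ay": 0, "az": 0, "claw": -0.4},
    {"tx": 0, "ty": 0, "tz": 0, "ax": 0, "ay": 0, "az": 0, "claw": -0.4},
  ],
)

```text
time_s: 15.25
tcp_pos: [0.6363, 0.093, 0.0333]
eef_rot: [-180.0, -0.1, -166.8]
contact_force: [-4.9, -1.7, 2.7]
gripper_width: 0.0261
```

step_arm(
  increments=[
    {"tx": 1, "ty": 0.23, "tz": 0, "ax": 0, "ay": 0, "az": 0, "claw": -0.4},
    {"tx": 0, "ty": 0, "tz": 0, "ax": 0, "ay": 0, "az": 0, "claw": -0.4},
  ],
)

```text
time_s: 15.45
tcp_pos: [0.6365, 0.093, 0.0332]
eef_rot: [-180.0, -0.2, -166.8]
contact_force: [-8.7, -0.5, 4.4]
gripper_width: 0.0263
```

The force rises as it did at the front edge, so the dish is seated against the rail. I'll back off straight, then go up.

step_arm(
  increments=[
    {"tx": -2, "ty": -0.47, "tz": 0, "ax": 0, "ay": 0, "az": 0, "claw": -0.4},
    {"tx": -6, "ty": -1.4, "tz": 0, "ax": 0, "ay": 0, "az": 0, "claw": -0.4},
    {"tx": -12, "ty": -2.8, "tz": 0, "ax": 0, "ay": 0, "az": 0, "claw": -0.4},
    {"tx": -12, "ty": -2.8, "tz": 10, "ax": 0, "ay": 0, "az": 0, "claw": -0.4},
    {"tx": -12, "ty": -2.8, "tz": 25, "ax": 0, "ay": 0, "az": 0, "claw": -0.4},
    {"tx": -12, "ty": -2.8, "tz": 30, "ax": 0, "ay": 0, "az": 0, "claw": -0.4},
    {"tx": -12, "ty": -2.8, "tz": 30, "ax": 0, "ay": 0, "az": 0, "claw": -0.4},
    {"tx": -12, "ty": -2.8, "tz": 30, "ax": 0, "ay": 0, "az": 0, "claw": -0.4},
    {"tx": 0, "ty": 0, "tz": 30, "ax": 0, "ay": 0, "az": 0, "claw": -0.4},
    {"tx": 0, "ty": 0, "tz": 0, "ax": 0, "ay": 0, "az": 0, "claw": -0.4},
    {"tx": 0, "ty": 0, "tz": 0, "ax": 0, "ay": 0, "az": 0, "claw": -0.4},
  ],
)

```text
time_s: 16.55
tcp_pos: [0.5582, 0.0751, 0.1902]
eef_rot: [179.9, 0.2, -166.8]
contact_force: [-0.1, -0.5, -0.4]
gripper_width: 0.0262
```

```bash
python3 d2.py
python3 - <<'E'
from h import *
c=cap("side");a=c["image"][190:330,220:430];w=cap("wrist");cv2.imwrite("pics/fin.png",np.vstack([cv2.resize(a,(600,400),interpolation=cv2.INTER_CUBIC),cv2.resize(w["image"],None,fx=.4,fy=.4,interpolation=cv2.INTER_AREA)[:, :].copy() if 0 else cv2.resize(w["image"][:420],(600,200))]))
E
```

```text
471 x [25.8 77.3] y [-99.9 -48.6] z 25.6
1012 x [ 50.8 112. ] y [-100.2   93.3] z 25.3
tcp -42.77036436146588 18.45528188543266 188.97877227255546 [ 0.72085579 -0.01132673  0.01212655]
```

View pics/fin.png

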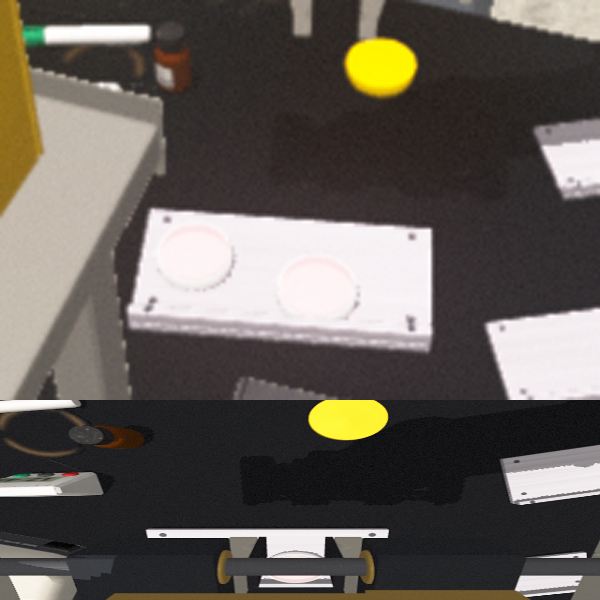

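The last view shows the turned dish against the rail at (317,288). The other dish, bottle, marker and yellow dish are unmoved, and the gripper is clear.

```bash
python3 -c "
from h import *
r.close_job();print(r.get_state()['time_s'])"
```

```text
the job is handed in; nothing more can be done
the job is handed in; nothing more can be done
```

The culture dish now lies upside down (lid down) on the tray, pushed back against the rail. I pushed it to the tray's front edge and tipped it over the edge with the fingertips, without gripping or lifting it. The job was handed in at about 16.7 s.

**Final position:** the dish moved about 37 mm along the tray, which puts its far rim at about 103 mm from the front edge. The rail face measures 102.8 mm, so they agree within the camera's accuracy. The push force rose to about 9 N at the end, which also points to contact with the rail. In the last images the arm is clear and touching nothing.

**Other things:** the dish already on the tray measured the same before and after the final push, to within 0.5 mm. In the last view the bottle, marker and yellow dish look unmoved.

**Forces:** the highest reading was about 17 N, a brief downward press while the dish stood near vertical.

**Did not go as planned:**
- **Edge estimate:** the wrist camera's estimate of the front edge was 15 mm off, because the gripper's rod hid the edge. I used the side view instead, and the force on contact confirmed it.
- **Finger offset:** depth readings put the dish about 3 mm to one side of the fingers before the push to the rail, but the push went straight.
- **First move:** the first move command was refused for missing fields and moved nothing.

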